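Shut the drawers that can close

ROBOT

A 6-joint arm with a two-finger parallel gripper is mounted at the origin on a cart in front of the work surface, level with it; the furniture and walls round the work are solid. World frame = base frame: x ahead of the robot, y to its left, z up, the work surface at z = 0. Lengths are in mm, angles in degrees, forces in N, time in s.
With the tool pointing down it reaches from about 350 to 850 mm from the base axis. Payload 8.1 kg.
Tool frame: the origin (TCP) lies between the finger pads; the fingertips stand 19 mm ahead of it and the grasp point (between the pads) is the TCP (nose_length is the distance from the TCP to the fingertips, in mm); y points along the fingers, x is the direction in which the jaws open and shut, and the axes are right-handed (so a half turn about y gives the same grasp; the last joint's range is limited). The gripper opens to 85 mm and grips with 20 to 120 N. Pads are 22 mm wide; open, the fingers measure 114 mm over their backs; the gripper's body (76 mm by 85 mm) begins 54 mm behind the grasp point. The pads swing forward as they close: fully open they stand 13 mm farther back than shut.
Start: joints at [-70.497, 7.471, 85.268, -0, 87.261, -4.893], TCP at [247.85, -546.421, 250.292] pointing down, gripper open.
Joint ranges: [-169.43, 169.43], [-51.17, 129.36], [1.28, 143.12], [-76.62, 256.62], [0, 156.53], [-152.29, 152.29]. Speed limits (degrees/s): [136.94, 136.94, 159.86, 180, 180, 180].

INTERFACE

Orientations are given as [roll, pitch, yaw] about the fixed x, y, z axes, in that order (R = Rz(yaw) Ry(pitch) Rx(roll)).
In Python, from bench import sense, snapshot, camera_info, hand_in, nose_length gives the robot as it stands.
- The arm moves only by the tool arm_command, never from a script. Its argument "commands" is a list of rows, each a list of 3 entries, a list of its own where there are three numbers: the opening in per cent of the stroke, from 0 (shut) to 100 (fully open), then the shift along the world's x, y, z in units of 30 mm (1.0 is 30 mm), then the turn, a rotation vector about the world's x, y, z in degrees. A call has 1 to 5 rows; each row shifts and turns the pose as measured when the row begins; what a row does not reach is not made up. A row lasts 1/12 s, in which the tool goes at most 41.7 mm and 7.16 degrees, less where a joint would pass 70% of its speed; a pose out of reach is approached as far as the arm can. A call is refused whole if a number of a shift passes 1 or a number of a turn 7.16, either way. A call with a gripper value outside its range is refused whole. The fingers move at their own pace and stop on an object; "force" is the grip in N (left out, the last holds). Time passes only in rows, so rows that do not move let the fingers close. It gives the time, the measured TCP pose, the force and the opening at its end, in the units of the state.
- sense(): the state, without advancing time (a new reading comes with each control period).
- snapshot(name): name is "scene" or "side" or "wrist"; returns the picture (420x560x3 uint8, blue, green, red); there is no depth.
- camera_info(name): a dict with "fx", "fy", "cx", "cy" (pixels), "rvec" (rotation vector, rad) and "tvec" (3), from world to camera coordinates, as OpenCV has them; the wrist camera has in their place "hand_eye" (4x4, takes a point from camera to tool coordinates, whose origin is the TCP and whose axes are the tool frame's). Camera axes: x right, y down, z forward; pixel columns grow to the right and rows downward; lengths in mm; the calibration is good to about 2 mm. A picture is of the moment at which its call begins: read the wrist's pose just before it. camera_info takes no time and is no camera call.
- hand_in(): hands the job in, once; it reports no verdict.
The state is a dict: "time": time; "joint_pos": joint angles; "qd": joint speeds; "joint_efforts": joint torques, N m; "tool_pos": TCP position; "tcp_rot": TCP orientation; "ft_force": force on the tool from outside, world axes, zero at the start; "wrist_torque": the same for the moment, N m; "finger_gap": finger opening in mm.
Only numpy, scipy, OpenCV 4.12 (cv2) and the standard library are available. Lean on these libraries where they do the work, as an engineer would, in place of code of your own. Each camera call takes 0.05 s, during which the arm holds its last target. There are 200 camera calls.

TASK

All three drawers of the little wooden chest on the worktop have been left open. With your fingertips, gently push fully home the two drawers whose contents are low enough to go in; leave the third, in which the tall salt shaker stands, open just as it is, with the shaker upright in its place. Do not pick anything up, and do not disturb the things standing round about.

Things in the scene. Friction and masses are not known exactly. Their poses are not given: they have to be found in the camera images.
- chest: low wooden chest fixed to the worktop, 160 (x, carcass) x 366 (y) x 95 mm high, three equal drawers side by side. Origin: centre of its underside, on the worktop; x points to its back (drawers slide out along -x, to the robot), y to the robot's left. Carcass front edge: 80 mm in front of the origin. Each opening is clear from the drawer floor (14 mm up) to 85 mm up: things under 71 mm tall go in.
- salt_shaker: salt shaker, 44x44x90 mm, upright, standing loose in one of the three open drawers and too tall to go in (its top is 104 mm above the worktop). Origin: centre of its underside, 14 mm above the worktop.
- kitchen_timer: round kitchen timer, 66x66x67 mm, loose in another of the drawers; low enough to go in. Origin: centre of its underside.
- lemon: lemon, 71x53x51 mm, loose in the remaining drawer; low enough to go in; may roll a little in the drawer. Origin: on its surface, under its centre as first placed; turns with it.
- drawer_left (a joint): how far the left drawer stands open, in m; 0 is fully shut, where it meets a firm stop (do not push on hard there); 0.125 fully open. It slides with a light friction of about 1.5 N (plus 6 N per m/s) and stays where it is left.
- drawer_left_face (a point): on the outer face of the left drawer's front panel, mid-width, 50 mm above the worktop, 118 mm to the chest's left (+y) of its origin; moves with the drawer, axes as the chest's; 90 mm in front of the chest's origin when shut. Panel 10 mm thick, 114 wide, from 10 to 82 mm above the worktop, no handle, a notch 38 mm wide, down to 66 mm, in its upper edge. Side walls 60 mm high, 12 mm from the next drawer's.
- drawer_middle (a joint): how far the middle drawer stands open, in m; 0 is fully shut, where it meets a firm stop (do not push on hard there); 0.125 fully open. It slides with a light friction of about 1.5 N (plus 6 N per m/s) and stays where it is left.
- drawer_middle_face (a point): on the outer face of the middle drawer's front panel, mid-width, 50 mm above the worktop, on the chest's middle line; moves with the drawer, axes as the chest's; 90 mm in front of the chest's origin when shut. Panel 10 mm thick, 114 wide, from 10 to 82 mm above the worktop, no handle, a notch 38 mm wide, down to 66 mm, in its upper edge. Side walls 60 mm high, 12 mm from the next drawer's.
- drawer_right (a joint): how far the right drawer stands open, in m; 0 is fully shut, where it meets a firm stop (do not push on hard there); 0.125 fully open. It slides with a light friction of about 1.5 N (plus 6 N per m/s) and stays where it is left.
- drawer_right_face (a point): on the outer face of the right drawer's front panel, mid-width, 50 mm above the worktop, 118 mm to the chest's right (-y) of its origin; moves with the drawer, axes as the chest's; 90 mm in front of the chest's origin when shut. Panel 10 mm thick, 114 wide, from 10 to 82 mm above the worktop, no handle, a notch 38 mm wide, down to 66 mm, in its upper edge. Side walls 60 mm high, 12 mm from the next drawer's.
- peeler: white-handled peeler, 170x25x18 mm, lying on the chest's top towards the back; loose, to be left alone. Origin: centre of its underside.
- mug: white mug with dark spots, 82x114x91 mm, standing to the left of the chest; loose, to be left alone. Origin: centre of its underside.
- honey_jar: jar with a screw lid, 65x65x100 mm, standing to the right of the chest; loose, to be left alone. Origin: centre of its underside.
- tea_box: low carton, 64x142x75 mm, to the right of the chest, further back than the jar; loose, to be left alone. Origin: centre of its underside.
- spoon: steel spoon, 199x41x16 mm, lying on the worktop in front and to the left of the chest; loose, to be left alone. Origin: centre of its underside.
- apple: apple, 80 mm, on the worktop in front and to the right; loose, to be left alone. Origin: centre of its underside.
Mind the look-alikes: they are no part of the job. What is shaped like the salt_shaker but purple is not meant. Leave any black look-alike of the kitchen_timer alone.

How it is judged (in metres and radians):
At the end, for the whole second after the job is handed in: The two drawers without the salt shaker are open by less than 4 mm, with the timer and the lemon inside; the shaker's drawer is within 10 mm of where it started, the shaker within 20 mm of its start and upright within 0.15 rad; drawers, timer and lemon are at rest (((y of salt_shaker in the frame of drawer_left_face between -0.05 and 0.05 m and distance of drawer_left_face from where it was at the start of the episode below 0.01 m) or (not (y of salt_shaker in the frame of drawer_left_face between -0.05 and 0.05 m) and value of joint drawer_left below 0.004 m)) and velocity of joint drawer_left between -0.01 and 0.01 m/s and ((y of salt_shaker in the frame of drawer_middle_face between -0.05 and 0.05 m and distance of drawer_middle_face from where it was at the start of the episode below 0.01 m) or (not (y of salt_shaker in the frame of drawer_middle_face between -0.05 and 0.05 m) and value of joint drawer_middle below 0.004 m)) and velocity of joint drawer_middle between -0.01 and 0.01 m/s and ((y of salt_shaker in the frame of drawer_right_face between -0.05 and 0.05 m and distance of drawer_right_face from where it was at the start of the episode below 0.01 m) or (not (y of salt_shaker in the frame of drawer_right_face between -0.05 and 0.05 m) and value of joint drawer_right below 0.004 m)) and velocity of joint drawer_right between -0.01 and 0.01 m/s and distance of salt_shaker from where it was at the start of the episode below 0.02 m and angle between salt_shaker's own z axis and vertical below 0.15 rad and x of each of kitchen_timer, lemon in the frame of chest above -0.08 m and linear speed of each of kitchen_timer, lemon below 0.05 m/s); the robot touches nothing.
It fails at once if the chest or a drawer is rammed with over 60 N (contact force between the fingers and chest above 60 N).
It fails at once if the salt shaker is moved, lifted or tipped (distance of salt_shaker from where it was at the start of the episode above 0.03 m or angle between salt_shaker's own z axis and vertical above 0.35 rad).
It fails at once if the kitchen timer or the lemon is lifted out of its drawer (height (world z) of kitchen_timer above 0.05 m or height (world z) of lemon above 0.095 m).
It fails at once if something standing round the drawers is shifted or lifted (distance of any of peeler, mug, honey_jar, tea_box, spoon, apple from where it was at the start of the episode above 0.03 m).
It also fails if it takes over 42 s, if anything falls off the work surface, if the arm or the gripper's body presses on something with over 40 N, if the wrist force passes 120 N, or if a joint passes its speed limit or range.

## Working session

There is one attempt and no reset: what is moved stays moved. The work goes in short steps, Python scripts to look and compute and a tool call to move; the robot and the scene stay as the last step left them, time stands still between calls to the robot, and variables do not carry over. Pictures are saved under pics/ and viewed, about 8 in all and at most 12, crops included, and the job is handed in when it is done.

Besides the shell and the picture viewer there is one more tool, called as a command line: name --argument value ..., lists and objects as JSON in quotes. arm_command: Moves the arm, as the interface text tells. Its arguments: {"type":"object","properties":{"commands":{"type":"array"},"force":{"type":"number"}},"required":["commands"]}

```bash
mkdir -p pics; ls; python3 - <<'E'
from bench import *
import cv2
s=sense();print(s)
for n in("scene","side"):
    cv2.imwrite(f"pics/{n}0.png",snapshot(n)); print(n,camera_info(n))
print(camera_info("wrist"),nose_length)
E
```

```text
pics
{'time': 0.0, 'joint_pos': array([-7.04940632e+01,  7.51510394e+00,  8.53293580e+01,  4.95414504e-04,
        8.72635850e+01, -4.89307994e+00]), 'qd': array([-0.03868224, -0.06711847, -0.1010859 ,  0.07994951,  0.03610713,
       -0.07839005]), 'joint_efforts': array([-1.12927777e-03, -5.69405115e+01, -5.00552130e+01, -2.99183712e-04,
        1.50368165e-02,  1.18925661e-05]), 'tool_pos': array([ 247.69974345, -545.90603924,  249.24371199]), 'tcp_rot': array([-89.99029096,   0.10761092, -65.60099824]), 'ft_force': array([ 0.0026649 , -0.172939  ,  0.29154292]), 'wrist_torque': array([-0.01937371, -0.03852771,  0.09152756]), 'finger_gap': 85.50359174134248}
scene {'fx': 493.0873242409878, 'fy': 493.0873242409878, 'cx': 277.9298399118511, 'cy': 208.08756205681814, 'rvec': array([ 2.51795901, -0.51780973,  0.14212347]), 'tvec': array([-481.43095965,  194.69786353, 1821.11081546])}
side {'fx': 530.7582295438486, 'fy': 530.7582295438486, 'cx': 281.9627744404443, 'cy': 211.1305235328352, 'rvec': array([ 0.63726426, -2.51212109,  1.34527223]), 'tvec': array([ 449.24253753,  236.16883824, 1383.42557749])}
{'fx': 378.4730602458673, 'fy': 378.4730602458673, 'cx': 272.97558708452897, 'cy': 212.9030484423897, 'hand_eye': array([[ 9.99999021e-01,  2.55791630e-04,  1.37594950e-03,
        -3.38860760e-01],
       [-1.24106957e-03, -2.92329353e-01,  9.56316898e-01,
        -1.23475592e+02],
       [ 6.46848285e-04, -9.56317669e-01, -2.92328749e-01,
         7.41670757e+01],
       [ 0.00000000e+00,  0.00000000e+00,  0.00000000e+00,
         1.00000000e+00]])} 19.0
```

View pics/scene0.png

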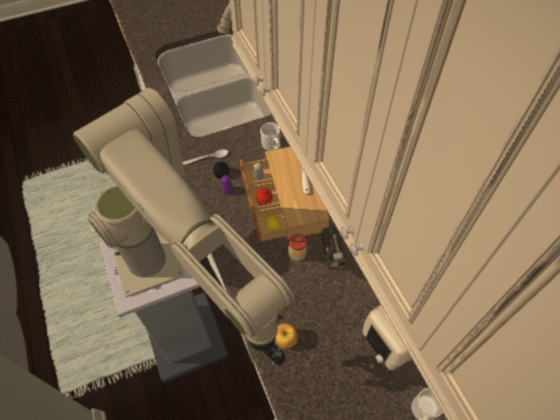

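View pics/side0.png

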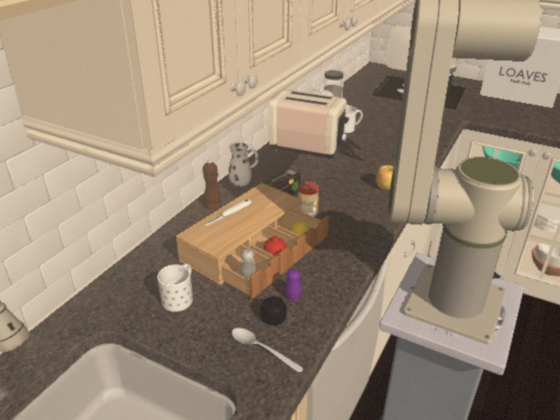

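The scene view shows the grey shaker at (258,170) in the left drawer, the red timer at (264,196) in the middle one and the lemon at (275,222) in the right one. The look-alikes stand loose on the worktop: purple shaker (228,185) and black timer (221,170). I'll confirm in enlarged crops.

```bash
python3 - <<'E'
import cv2
a=cv2.imread("pics/scene0.png")[125:260,200:350]; b=cv2.imread("pics/side0.png")[175:335,160:340]
cv2.imwrite("pics/crop_scene.png",cv2.resize(a,None,fx=4.4,fy=4.4,interpolation=cv2.INTER_CUBIC))
cv2.imwrite("pics/crop_side.png",cv2.resize(b,None,fx=3.7,fy=3.7,interpolation=cv2.INTER_CUBIC))
E
```

```text
(no output)
```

View pics/crop_scene.png

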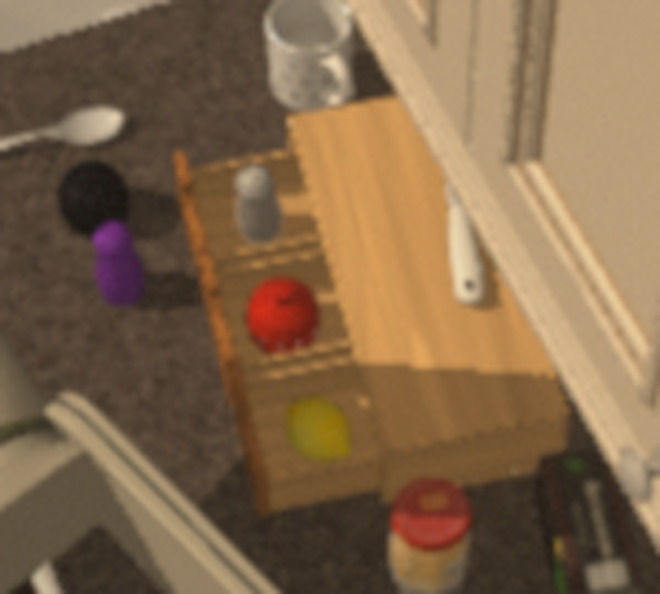

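View pics/crop_side.png

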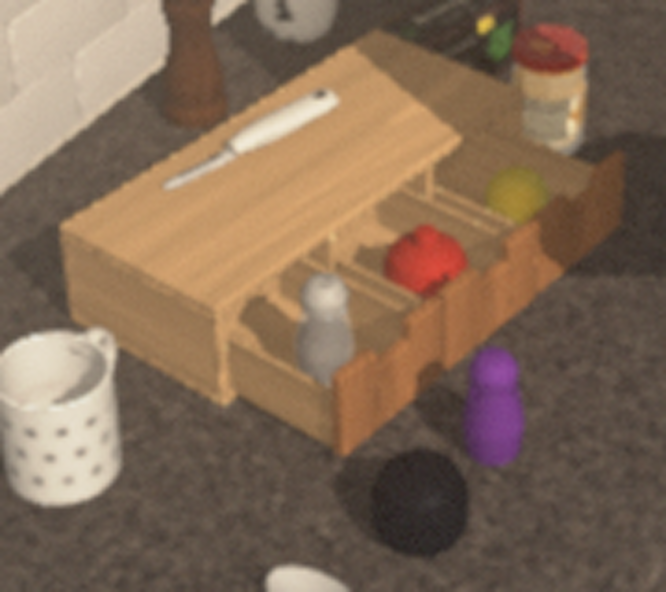

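Confirmed: white/grey shaker in the left drawer (leave), red timer in the middle and lemon in the right (push both). The purple shaker and black timer stand in front of the left/middle drawers and need to be avoided. Now locate them.

```bash
cat > h.py <<'E'
import numpy as np,cv2
from bench import *
def ray(n,uv):
    c=camera_info(n);R=cv2.Rodrigues(c["rvec"])[0]
    d=R.T@np.array([(uv[0]-c["cx"])/c["fx"],(uv[1]-c["cy"])/c["fy"],1]);return -R.T@c["tvec"],d
def atz(n,uv,z):
    o,d=ray(n,uv);return (o+d*(z-o[2])/d[2]).round(0)
def S(p):return (200+(p[0]-1.7)/4.4,125+(p[1]-1.7)/4.4)
def D(p):return (160+(p[0]-1.3)/3.7,175+(p[1]-1.3)/3.7)
E
python3 - <<'E'
from h import *
for k,s,d,z in [("carc FL top",(288,117),(222,310),95),("carc FR top",(355,362),(462,138),95),("carc BL",None,(62,228),95),
 ("panel L top",(180,153),(337,380),82),("panel R top",None,(622,155),82),("panel R bottom",(266,513),None,10),("panelL bottom",None,(342,455),10),
 ("purple base",(122,298),(494,458),5),("purple head",(112,238),(495,362),80),("black",(93,197),(420,500),33),("jar lid",(432,500),(551,45),98),("jar base",(430,580),None,3),
 ("timer",(283,315),(427,262),45),("lemon",(318,428),(518,195),40),("shaker top",(254,178),(323,283),100)]:
    print(k,s and atz("scene",S(s),z),d and atz("side",D(d),z))
for k,s,z in [("apple",(286,337),40)]: print(k,atz("scene",s,z),atz("side",(386,177),40))
E
```

```text
carc FL top [569. 236.  95.] [564. 241.  95.]
carc FR top [520. -33.  95.] [519. -31.  95.]
carc BL None [721. 218.  95.]
panel L top [467. 247.  82.] [464. 253.  82.]
panel R top None [405. -88.  82.]
panel R bottom [411. -93.  10.] None
panelL bottom None [464. 249.  10.]
purple base [375. 170.   5.] [372. 196.   5.]
purple head [378. 182.  80.] [380. 183.  80.]
black [385. 268.  33.] [383. 282.  33.]
jar lid [ 523. -183.   98.] [ 517. -189.   98.]
jar base [ 514. -204.    3.] None
timer [493.  68.  45.] [497.  66.  45.]
lemon [478. -50.  40.] [478. -52.  40.]
shaker top [513. 180. 100.] [515. 186. 100.]
apple [ 349. -477.   40.] [ 351. -466.   40.]
```

Chest yaw comes out at about -10° and its origin at about (612,44). The panel span of 343 mm fits the known 350 mm, and the drawers are open by about 90 mm. The right face is near (414,-35) and the middle face near (435,81), with push direction (0.984,-0.178). I'll go there with the fingers shut.

arm_command --commands '[[0, [0.1, 1, 0], [0, 0, -7]], [0, [0.1, 1, 0], [0, 0, -7]], [0, [0.1, 1, 0], [0, 0, -7]], [0, [0.2, 1, 0], [0, 0, -7]], [0, [0.2, 1, 0], [0, 0, -7]]]'

```text
time: 0.52
tool_pos: [266.0, -393.5, 243.2]
tcp_rot: [-90.2, 0.5, -101.4]
ft_force: [0.1, 0.6, -0.2]
finger_gap: 25.8
```

arm_command --commands '[[0, [0.2, 1, 0], [0, 0, 0]], [0, [0.2, 1, 0], [0, 0, 0]], [0, [0.2, 1, 0], [0, 0, 0]], [0, [0.2, 1, 0], [0, 0, 0]], [0, [0.2, 1, 0], [0, 0, 0]]]'

```text
time: 0.93
tool_pos: [294.9, -235.3, 240.1]
tcp_rot: [-90.4, 0.7, -102.1]
ft_force: [1.3, 0.3, -0.4]
finger_gap: 0.2
```

arm_command --commands '[[0, [0.2, 1, 0], [0, 0, 0]], [0, [0.2, 1, 0], [0, 0, 0]], [0, [0.2, 1, 0], [0, 0, 0]], [0, [0.2, 1, 0], [0, 0, 0]], [0, [0, 0, 0], [0, 0, 0]]]'

```text
time: 1.35
tool_pos: [318.2, -105.0, 238.4]
tcp_rot: [-90.4, 0.8, -102.0]
ft_force: [0.0, -0.0, -0.1]
finger_gap: -0.2
```

arm_command --commands '[[0, [0.35, 0.9, 0], [0, 0, 1.5]], [0, [0.35, 0.9, 0], [0, 0, 0]], [0, [0.35, 0.9, -0.5], [0, 0, 0]], [0, [0, 0, -0.7], [0, 0, 0]], [0, [0, 0, 0], [0, 0, 0]]]'

```text
time: 1.77
tool_pos: [350.6, -20.6, 201.7]
tcp_rot: [-90.2, 0.8, -100.3]
ft_force: [-1.0, 0.3, -0.9]
finger_gap: 0.0
```

```bash
python3 - <<'E'
from h import *
s=sense();print(s["tool_pos"],s["tcp_rot"],s["joint_pos"].round())
np.savez("w1.npz",p=s["tool_pos"],r=s["tcp_rot"])
cv2.imwrite("pics/w1.png",snapshot("wrist"))
E
```

```text
[350.62566746 -20.58769529 201.7229924 ] [ -90.20810535    0.76370079 -100.32307951] [-12. -33. 125.   1.  88.  88.]
```

View pics/w1.png

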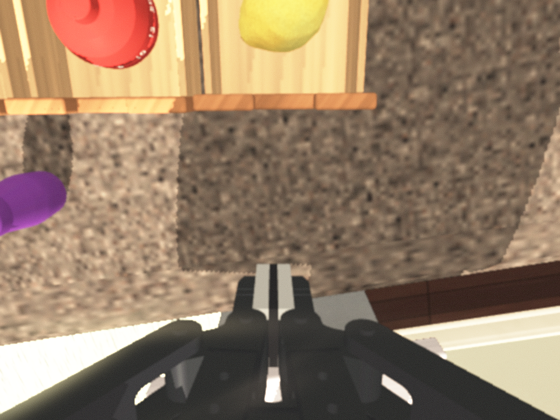

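The wrist view shows the right drawer panel's front edge from (193,111) to (376,107) with the notch at 253–314, and the middle panel to its left up to (190,112). The purple shaker is at (30,200), well aside.

```bash
python3 - <<'E'
from h import *
from scipy.spatial.transform import Rotation as Ro
c=camera_info("wrist");w=np.load("w1.npz");R=Ro.from_euler("xyz",w["r"],degrees=True).as_matrix();H=c["hand_eye"]
o=R@H[:3,3]+w["p"]
for n,u,v,z in [("R r",376,107,82),("R l",194,111,82),("M r",190,112,82),("M l",5,115,82),("purple nearest",66,195,60),("lemon",283,25,40)]:
    d=R@H[:3,:3]@np.array([(u-c["cx"])/c["fx"],(v-c["cy"])/c["fy"],1]);print(n,(o+d*(z-o[2])/d[2]).round(1))
E
```

```text
R r [406.4 -93.9  82. ]
R l [424.2  17.4  82. ]
M r [424.  20.  82.]
M l [443.  134.9  82. ]
purple nearest [383.4 128.1  60. ]
lemon [468.6 -47.1  40. ]
```

arm_command --commands '[[0, [0.1, -0.15, -1], [0, 0, 0]], [0, [0.1, -0.15, -1], [0, 0, 0]], [0, [0.1, 0, -1], [0, 0, 0]], [0, [0, 0, -1], [0, 0, 0]], [0, [0, 0, -0.5], [0, 0, 0]]]'

```text
time: 2.23
tool_pos: [365.9, -36.0, 74.7]
tcp_rot: [-89.2, 0.7, -100.6]
ft_force: [-0.3, 0.2, 0.1]
finger_gap: -0.1
```

arm_command --commands '[[0, [0, 0, 0], [0, 0, 0]]]'

```text
time: 2.32
tool_pos: [363.9, -36.8, 72.4]
tcp_rot: [-89.4, 0.7, -100.7]
ft_force: [-1.3, 0.9, -0.6]
finger_gap: -0.2
```

arm_command --commands '[[0, [0.35, 0, -0.25], [0, 0, 0]], [0, [0.35, -0.05, 0], [0, 0, 0]], [0, [0.2, -0.03, 0], [0, 0, 0]], [0, [0.2, -0.03, 0], [0, 0, 0]], [0, [0.2, -0.03, 0], [0, 0, 0]]]'

```text
time: 2.73
tool_pos: [405.7, -45.9, 70.3]
tcp_rot: [-89.4, 0.6, -101.1]
ft_force: [-1.7, -0.1, -0.7]
finger_gap: -0.1
```

arm_command --commands '[[0, [0.2, -0.03, 0], [0, 0, 0]], [0, [0.2, -0.03, 0], [0, 0, 0]], [0, [0.2, -0.03, 0], [0, 0, 0]], [0, [0.2, -0.03, 0], [0, 0, 0]], [0, [0.2, -0.03, 0], [0, 0, 0]]]'

```text
time: 3.15
tool_pos: [438.1, -51.6, 71.6]
tcp_rot: [-89.4, 0.6, -101.1]
ft_force: [-2.4, -1.8, -0.1]
finger_gap: -0.1
```

arm_command --commands '[[0, [0.22, -0.03, -0.1], [0, 0, 0]], [0, [0.22, -0.03, -0.1], [0, 0, 0]], [0, [0.22, -0.03, 0], [0, 0, 0]], [0, [0.22, -0.03, 0], [0, 0, 0]], [0, [0.15, -0.03, 0], [0, 0, 0]]]'

```text
time: 3.57
tool_pos: [473.0, -56.5, 66.1]
tcp_rot: [-89.4, 0.5, -101.1]
ft_force: [-1.9, 0.5, -0.5]
finger_gap: -0.2
```

arm_command --commands '[[0, [0.1, -0.02, 0], [0, 0, 0]], [0, [0.1, -0.02, 0], [0, 0, 0]], [0, [0.1, -0.02, 0], [0, 0, 0]], [0, [0.1, -0.02, 0], [0, 0, 0]]]'

```text
time: 3.9
tool_pos: [486.6, -58.9, 66.1]
tcp_rot: [-89.4, 0.6, -101.1]
ft_force: [-1.9, -0.6, 0.1]
finger_gap: 0.1
```

arm_command --commands '[[0, [0.08, -0.01, 0], [0, 0, 0]], [0, [0.08, -0.01, 0], [0, 0, 0]], [0, [0.08, -0.01, 0], [0, 0, 0]]]'

```text
time: 4.15
tool_pos: [494.4, -60.2, 66.1]
tcp_rot: [-89.4, 0.5, -101.1]
ft_force: [-2.2, -0.7, -0.6]
finger_gap: -0.1
```

arm_command --commands '[[0, [0.07, -0.01, 0], [0, 0, 0]], [0, [0.07, -0.01, 0], [0, 0, 0]]]'

```text
time: 4.32
tool_pos: [498.1, -60.8, 65.9]
tcp_rot: [-89.5, 0.5, -101.1]
ft_force: [-17.4, 1.4, 13.3]
finger_gap: 0.3
```

The stop is felt (17 N). Back off and check.

arm_command --commands '[[0, [-0.2, 0.03, 0], [0, 0, 0]], [0, [-0.8, 0.15, 0], [0, 0, 0]], [0, [-1, 0.2, 0], [0, 0, 0]], [0, [-0.6, 0.3, 0.5], [0, 0, 0]], [0, [0, 0, 0], [0, 0, 0]]]'

```text
time: 4.73
tool_pos: [420.0, -40.1, 81.9]
tcp_rot: [-89.3, 0.6, -101.1]
ft_force: [0.6, 0.3, 0.5]
finger_gap: 0.1
```

```bash
python3 - <<'E'
from h import *
s=sense();print(s["tool_pos"],s["ft_force"])
a=snapshot("side")[175:335,160:340]
b=snapshot("wrist")
cv2.imwrite("pics/2.png",np.hstack([cv2.resize(a,(400,356),interpolation=cv2.INTER_CUBIC),cv2.resize(b,(400,356))[:356]]))
E
```

```text
[419.9660597  -40.05634584  81.90371899] [0.6316037  0.27031741 0.49948908]
```

View pics/2.png

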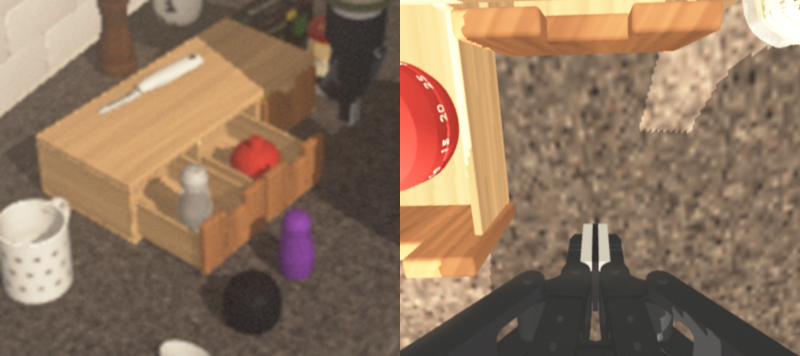

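Right drawer appears shut, with its panel against the carcass, and nothing around it was disturbed. Next is the middle drawer.

arm_command --commands '[[0, [-1, 0.2, 0], [0, 0, 0]], [0, [-0.1, 0.9, 0], [0, 0, 0]], [0, [0, 0.9, 0], [0, 0, 0]], [0, [0, 0.9, -0.1], [0, 0, 0]], [0, [0, 0.6, -0.2], [0, 0, 0]]]'

```text
time: 5.25
tool_pos: [389.6, 63.4, 69.5]
tcp_rot: [-89.2, 0.5, -101.6]
ft_force: [0.2, 0.2, -0.1]
finger_gap: 0.1
```

arm_command --commands '[[0, [0, 0, -0.2], [0, 0, 1.5]], [0, [0, 0, 0], [0, 0, 0]]]'

```text
time: 5.42
tool_pos: [390.4, 66.2, 62.2]
tcp_rot: [-89.2, 0.6, -99.7]
ft_force: [-0.2, -0.3, -1.1]
finger_gap: 0.1
```

arm_command --commands '[[0, [0.1, 0.4, 0], [0, 0, 0]], [0, [0.2, 0.1, 0.1], [0, 0, 0]], [0, [0.2, -0.03, 0], [0, 0, 0]], [0, [0.2, -0.03, 0], [0, 0, 0]], [0, [0.2, -0.03, 0], [0, 0, 0]]]'

```text
time: 5.83
tool_pos: [420.9, 75.7, 65.1]
tcp_rot: [-89.2, 0.5, -99.7]
ft_force: [-0.2, -0.2, -0.5]
finger_gap: -0.0
```

arm_command --commands '[[0, [0.2, -0.03, 0], [0, 0, 0]], [0, [0.2, -0.03, 0], [0, 0, 0]], [0, [0.2, -0.03, 0], [0, 0, 0]], [0, [0.2, -0.03, 0], [0, 0, 0]], [0, [0.2, -0.03, 0], [0, 0, 0]]]'

```text
time: 6.25
tool_pos: [454.1, 68.9, 64.8]
tcp_rot: [-89.4, 0.5, -99.9]
ft_force: [-2.2, 0.7, 2.2]
finger_gap: 0.3
```

arm_command --commands '[[0, [0.2, -0.03, 0], [0, 0, 0]], [0, [0.2, -0.03, 0], [0, 0, 0]], [0, [0.2, -0.03, 0], [0, 0, 0]], [0, [0.2, -0.03, 0], [0, 0, 0]]]'

```text
time: 6.58
tool_pos: [480.7, 64.4, 64.8]
tcp_rot: [-89.4, 0.5, -99.9]
ft_force: [-1.5, -0.5, 1.1]
finger_gap: 0.0
```

arm_command --commands '[[0, [0.17, -0.03, 0], [0, 0, 0]], [0, [0.17, -0.03, 0], [0, 0, 0]], [0, [0.15, -0.02, 0], [0, 0, 0]], [0, [0.1, -0.02, 0], [0, 0, 0]], [0, [0.08, -0.01, 0], [0, 0, 0]]]'

```text
time: 7.0
tool_pos: [503.7, 60.5, 64.6]
tcp_rot: [-89.4, 0.4, -99.9]
ft_force: [-1.6, -0.2, 1.1]
finger_gap: 0.1
```

arm_command --commands '[[0, [0.08, -0.01, 0], [0, 0, 0]], [0, [0.08, -0.01, 0], [0, 0, 0]], [0, [0.07, -0.01, 0], [0, 0, 0]]]'

```text
time: 7.25
tool_pos: [511.1, 59.3, 64.5]
tcp_rot: [-89.4, 0.4, -99.9]
ft_force: [-2.1, -0.5, 1.0]
finger_gap: -0.2
```

arm_command --commands '[[0, [0.07, -0.01, 0], [0, 0, 0]], [0, [0.07, -0.01, 0], [0, 0, 0]]]'

```text
time: 7.42
tool_pos: [515.6, 58.6, 64.5]
tcp_rot: [-89.4, 0.4, -99.9]
ft_force: [-1.7, -0.5, 0.6]
finger_gap: 0.3
```

arm_command --commands '[[0, [0.07, -0.01, 0], [0, 0, 0]]]'

```text
time: 7.5
tool_pos: [517.8, 58.2, 64.5]
tcp_rot: [-89.4, 0.4, -99.9]
ft_force: [-2.5, -1.7, -0.3]
finger_gap: 0.0
```

arm_command --commands '[[0, [0.07, -0.01, 0], [0, 0, 0]]]'

```text
time: 7.58
tool_pos: [518.7, 58.1, 64.2]
tcp_rot: [-89.6, 0.4, -99.9]
ft_force: [-18.0, 1.5, 13.0]
finger_gap: -0.4
```

arm_command --commands '[[0, [0.06, -0.01, 0], [0, 0, 0]]]'

```text
time: 7.67
tool_pos: [518.8, 58.2, 63.9]
tcp_rot: [-89.8, 0.4, -99.9]
ft_force: [-15.3, 1.4, 11.6]
finger_gap: -0.1
```

The middle stop matches the one predicted from the right drawer to about 1 mm. Retreat and look.

arm_command --commands '[[0, [-0.2, 0.03, 0], [0, 0, 0]], [0, [-0.8, 0.15, 0], [0, 0, 0]], [0, [-1, 0.1, 0.3], [0, 0, 0]], [0, [-0.8, -0.3, 1], [0, 0, 0]], [0, [-0.5, -0.5, 1], [0, 0, 0]]]'

```text
time: 8.08
tool_pos: [415.0, 44.3, 128.0]
tcp_rot: [-90.3, 0.4, -99.8]
ft_force: [1.0, -1.3, 1.5]
finger_gap: -0.3
```

arm_command --commands '[[0, [0, -0.5, 1], [0, 0, 0]], [0, [0, -0.5, 1], [0, 0, 0]], [0, [0, 0, 0], [0, 0, 0]], [0, [0, 0, 0], [0, 0, 0]]]'

```text
time: 8.42
tool_pos: [414.1, 12.2, 196.3]
tcp_rot: [-89.7, 0.4, -99.8]
ft_force: [-0.2, -0.2, -1.2]
finger_gap: 0.2
```

```bash
python3 - <<'E'
from h import *
s=sense();print(s["tool_pos"],s["ft_force"],s["time"])
a=snapshot("side")[175:335,160:340]
b=snapshot("wrist")
cv2.imwrite("pics/3.png",np.hstack([cv2.resize(a,(400,356),interpolation=cv2.INTER_CUBIC),cv2.resize(b,(400,356))]))
E
```

```text
[414.12463574  12.19906173 196.34056578] [-0.23874774 -0.22133388 -1.15116937] 8.4167
```

View pics/3.png

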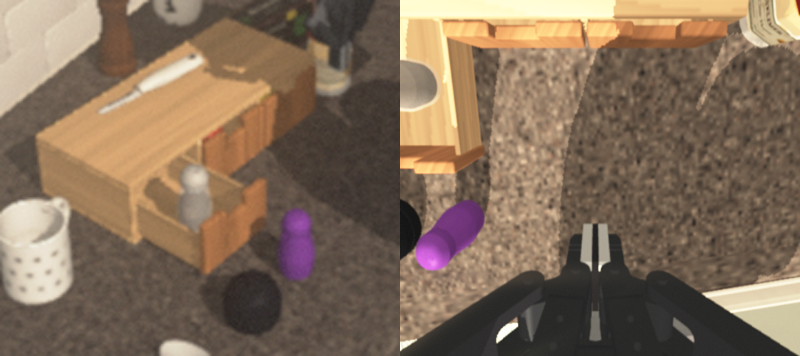

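Both panels are in line against the carcass. The left drawer and shaker look the same as before (side crop, shaker at (195,195)), and the arm is clear.

```bash
python3 -c "
from bench import *
print(hand_in())"
```

```text
the job is handed in; nothing more can be done
None
```

I pushed the right drawer (lemon) and the middle drawer (red timer) fully home with shut fingertips. The left drawer, with the salt shaker in it, I left untouched. The job is handed in, with no verdict reported; about 8.5 s of the 42 s were used.

- **Stops:** each drawer met its stop at a peak reading of about 22 N, well under the 60 N limit. The two stop positions agree to about 1 mm with the drawers' known spacing.
- **Last pictures:** both panels sit in line against the carcass. The left drawer and shaker look unchanged, and the shaker is upright. The mug, jar, peeler and look-alikes in view seem unmoved, and the gripper is clear of everything.
- **Not checked:** the lemon and timer are no longer fully visible inside the closed drawers. I did not view the spoon, apple and tea box fully at the end, but the arm felt no contact with them on the way.

No check failed. At each stop there was also an upward force of about 13 N, which I put down to friction at the panel.

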